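Put the mixed-up window display back on its own stands

ROBOT

A 6-joint arm with a two-finger parallel gripper is mounted at the origin on the work surface. World frame = base frame: x ahead of the robot, y to its left, z up, the work surface at z = 0. Lengths are in m, angles in rad, forces in N, time in s.
With the tool pointing down it reaches from about 0.3 to 0.775 m from the base axis. Payload 14.6 kg.
Tool frame: the origin (TCP) lies midway between the tips of the shut fingers; the grasp point (between the pads) lies manip.hold_point_z behind it (manip.hold_point_z is the distance from the TCP to the grasp point, in m); z points along the fingers, y is the line along which they close (so a half turn about z gives the same grasp; the last joint's range is limited). The gripper opens to 85 mm and grips with 20 to 120 N. Pads are 22 mm wide; open, the fingers measure 114 mm over their backs; the gripper's body (76 mm by 85 mm) begins 54 mm behind the grasp point. The pads swing forward as they close: fully open they stand 13 mm farther back than shut.
Start: joints at [-1.192, 0.3, 1.521, -0, 1.321, -0.067], TCP at [0.237, -0.496, 0.231] pointing down, gripper open.
Joint ranges: [-3.03, 3.03], [-0.79, 2.21], [0.23, 2.52], [-1.04, 4.18], [0, 3.07], [-2.55, 2.55]. Speed limits (rad/s): [2.22, 2.22, 2.57, 3.14, 3.14, 3.14].

INTERFACE

Orientations are given as a unit quaternion [x, y, z, w].
In Python, from station import manip gives the robot as it stands. Calls block until the motion is done:
- manip.move_pose(position, orientation): joint-space move of the TCP to a pose.
- manip.line_to(position, rot=None, velocity=0.15, contact_N=None): straight line of the TCP; rot=None keeps the orientation; velocity is the mean speed in m/s. With contact_N (N) it stops when the force on the tool has changed by that much, and returns True; else False.
- manip.move_j(angles): joint-space move.
- manip.grip(opening): finger opening in m; the grip force is fixed at half the most; returns when the fingers have stopped.
- manip.pause(seconds).
- manip.solve_ik(position, orientation): joint angles nearest the present ones, or None.
- manip.sense(): the state.
- manip.grab_frame(name): name is "scene" or "top" or "wrist"; returns a dict with "frame" (400x640x3 uint8, red, green, blue), "z_map" (400x640 float32, m along the optical axis (not along the pixel's ray), 0 where there is no reading), "mtx" (3x3 intrinsics, pixels), "dist" ([k1, k2, p1, p2, k3] as OpenCV has them; the pictures are not rectified), "R" (3x3) and "t" (3): a world point X has camera coordinates R X + t; the wrist camera has in their place "T_tool_cam" (4x4, takes a point from camera to tool coordinates, whose origin is the TCP and whose axes are the flange's). Camera axes: x right, y down, z forward; pixel columns grow to the right and rows downward; lengths in m; the calibration is good to about 2 mm. A picture is of the moment at which its call begins: read the wrist's pose just before it.
A pose or a line that the arm cannot do raises manip.PlanningError and nothing moves.
- manip.hand_in(): hands the job in; it is judged then, once.
The state is a dict: "time_s": time; "joint_pos": joint angles; "qd": joint speeds; "tau": joint torques, N m; "position": TCP position; "tool_rot": TCP orientation; "wrist_force": force on the tool from outside, world axes, zero at the start; "ft_torque": the same for the moment, N m; "finger_gap": finger opening in m; "finger_force": force on a finger pad.
Only numpy, scipy, OpenCV 4.12 (cv2) and the standard library are available. Lean on these libraries where they do the work, as an engineer would, in place of code of your own. Each camera call takes 0.05 s, during which the arm holds its last target. There are 200 camera calls.

TASK

The sill display is mixed up: the brass bell belongs on the round wooden stand, the wooden puffin on the square one and the harp-shaped bottle opener on the oblong one, each in the middle, bell and puffin upright, the opener flat and lengthways (either way round). Each stand holds only one thing, so first park one of the three in the middle of the empty slate coaster and let go of it, then move everything to its own stand. On the way never tip the bell or the puffin over, never put any of the three down on the bare tiles, and leave the shamrock magnet, the lighthouse and the candle tin where they are.

Things in the scene. Friction and masses are not known exactly. Their poses are not given: they have to be found in the camera images.
- bell: Brass ship's-bell miniature standing on its mouth, loose, 0.13 to 0.24 kg, 72 mm high. Mouth 56 mm across, waist 37 mm at 42 mm height; above the shoulder a plain round knob 18 mm across, from 52 to 72 mm height (grip there). Origin: centre of the underside; z up. Starts on the square stand.
- puffin: Wooden puffin standing upright, loose, 0.07 to 0.12 kg, 88 mm high. Foot 48 mm across; two flat dark wings, 28 mm long along x, from 18 to 56 mm height, make parallel sides 46 mm apart across y (grip there); head 33 mm across above; beak to -x, 33 mm from the axis. Origin: centre of the underside; y across the wings, z up. Starts on the oblong stand.
- harp: Steel bottle opener lying flat, loose, 0.08 to 0.15 kg, 97 mm long: straight handle 16 mm wide (y), 10 mm thick, from x = -48 to +2 mm, then an open harp-shaped head 8 mm thick, 50 mm wide, to x = +49 mm. Origin: middle of its length, on the underside; x from handle to head, z up. Balances near x = 0; grip the handle across y at about x = -12 mm. Starts on the round stand.
- round_stand: Round wooden disc 105 mm across, 18 mm high, fixed to the sill. Origin: centre of the underside. Place of the bell.
- square_stand: Square wooden slab 95 x 95 mm, 18 mm high, fixed. Origin: centre of the underside. Place of the puffin.
- oblong_stand: Oblong wooden slab 125 mm long (along its x) by 80 mm wide (along its y), 18 mm high, fixed. Origin: centre of the underside. Place of the opener, its length along the slab's length.
- coaster: Square dark slate coaster 100 x 100 mm, 10 mm high, with a carved Celtic knot, fixed, empty at the start: the free spot. Origin: centre of the underside.
- shamrock: Bystander: tin shamrock fridge magnet lying flat, about 50 mm across, 6 mm thick, loose (not magnetic in effect). Origin: middle of the underside. Leave alone.
- lighthouse: Bystander: white lighthouse figure, foot 50 mm across, 102 mm high, loose. Origin: centre of the underside. Leave alone.
- candle: Bystander: round candle tin 50 mm across, 55 mm high, loose. Origin: centre of the underside. Leave alone.

How it is judged:
By the outcome, as a careful person would: the job done as asked, in the order asked, and still so for the second after the job is handed in, with the robot touching nothing.
It also fails if it takes over 104 s, if anything falls off the work surface, if the arm or the gripper's body presses on something with over 40 N, if the wrist force passes 120 N, or if a joint passes its speed limit or range.

## Working session

There is one attempt and no reset: what is moved stays moved. The work goes in short steps, each a Python script; the robot and the scene stay as the last script left them, time stands still between calls to the robot, and variables do not carry over. Pictures are saved under pics/ and viewed, at most 14 in all, crops included, and the job is handed in when it is done.

```bash
ls; mkdir -p pics
python3 - <<'E'
from station import manip
import cv2,numpy as np
s=manip.sense();print(s['time_s'],s['position'],s['tool_rot'],s['finger_gap'],manip.hold_point_z)
for n in ['top','scene']:
    f=manip.grab_frame(n);cv2.imwrite(f'pics/{n}0.png',f['frame'][...,::-1]);np.savez(f'{n}0.npz',**f)
    print(n,f['mtx'],f['dist'],f['R'],f['t'],(f['z_map']>0).mean())
E
```

```text
pics
0.0 [ 0.23706698 -0.49601771  0.2307062 ] [ 9.75260727e-01  2.21056937e-01 -1.02829903e-04 -5.77575289e-04] 0.08513459845636098 0.0187
top [[445.8531961    0.         316.0198029 ]
 [  0.         445.8531961  201.76774004]
 [  0.           0.           1.        ]] [-0.05642899  0.          0.          0.          0.        ] [[ 0.02328641 -0.99923375  0.03145867]
 [-0.98781693 -0.02784067 -0.1531098 ]
 [ 0.15386831 -0.02751003 -0.98770833]] [5.59679962e-04 5.54453195e-01 8.28292376e-01] 0.9960390625
scene [[486.9826657    0.         320.88116295]
 [  0.         486.9826657  203.23876996]
 [  0.           0.           1.        ]] [-0.05235175  0.          0.          0.          0.        ] [[ 0.32252132  0.94647234 -0.0130425 ]
 [ 0.61159106 -0.21888361 -0.76029359]
 [-0.72245164  0.23723421 -0.64944866]] [-0.19622151 -0.33339796  1.71996917] 0.99545703125
```

View pics/top0.png

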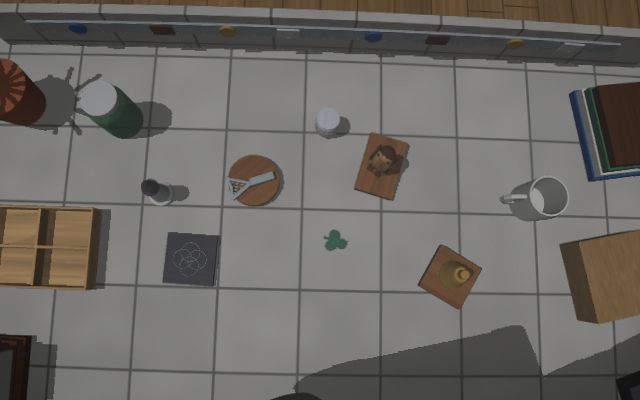

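View pics/scene0.png

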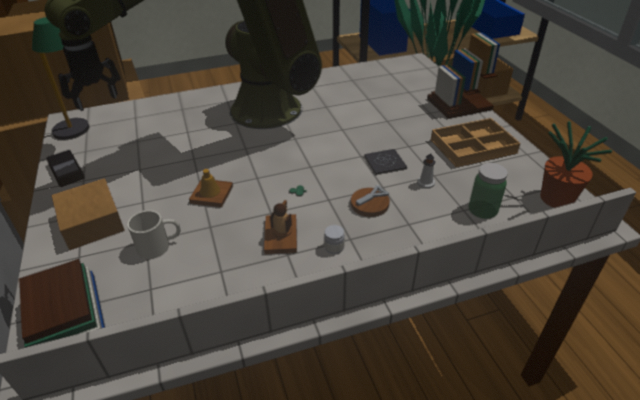

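The top view shows the coaster at (190,259), the round stand with harp at (254,181), the oblong stand with puffin at (382,166) and the square stand with bell at (450,277). The bystanders are the shamrock (335,240), candle (328,123) and lighthouse (157,190). Next I get coarse positions, then close views.

```bash
cat > h.py <<'E'
import numpy as np,cv2
from scipy.spatial.transform import Rotation as Ro
def cast(f,px,z,R=None,t=None):
    R=f['R'] if R is None else R; t=f['t'] if t is None else t
    u=cv2.undistortPoints(np.asarray(px,float).reshape(-1,1,2),f['mtx'],f['dist']).reshape(-1,2)
    d=np.c_[u,np.ones(len(u))]@R; c=-R.T@t
    return c+d*((z-c[2])/d[:,2])[:,None]
def quat(yaw):  # tool down, tool y (closing line) along world direction `yaw`
    y=np.array([np.cos(yaw),np.sin(yaw),0]);z=np.array([0,0,-1.])
    return Ro.from_matrix(np.c_[np.cross(y,z),y,z]).as_quat()
def wrist(manip,name):
    s=manip.sense();f=manip.grab_frame('wrist')
    T=np.eye(4);T[:3,:3]=Ro.from_quat(s['tool_rot']).as_matrix();T[:3,3]=s['position']
    T=T@f['T_tool_cam'];R=T[:3,:3].T;t=-R@T[:3,3]
    f=dict(f);f['R']=R;f['t']=t
    cv2.imwrite(f'pics/{name}.png',f['frame'][...,::-1]);np.savez(name+'.npz',**f)
    return f
E
python3 - <<'E'
from station import manip
from h import *
f=np.load('top0.npz')
print('cam',-f['R'].T@f['t'])
for n,p,z in [('coaster',(190,259),.01),('round',(254,181),.018),('oblong',(382,166),.018),('square',(450,277),.018),('shamrock',(335,240),.006),('candle',(328,118),.055),('lh',(152,186),.1)]:
    print(n,cast(f,[p],z)[0].round(3))
w=manip.grab_frame('wrist');print(w['T_tool_cam'].round(4),w['mtx'],w['dist'])
E
```

```text
cam [0.42023727 0.03878195 0.90298589]
coaster [0.438 0.261 0.01 ]
round [0.597 0.14  0.018]
oblong [ 0.636 -0.119  0.018]
square [ 0.414 -0.256  0.018]
shamrock [ 0.483 -0.026  0.006]
candle [ 0.722 -0.005  0.055]
lh [0.566 0.317 0.1  ]
[[ 4.000e-04 -9.561e-01 -2.930e-01  7.550e-02]
 [ 1.000e+00  4.000e-04 -2.000e-04 -1.300e-03]
 [ 3.000e-04 -2.930e-01  9.561e-01 -1.436e-01]
 [ 0.000e+00  0.000e+00  0.000e+00  1.000e+00]] [[343.14441959   0.         319.94782546]
 [  0.         343.14441959 201.79416457]
 [  0.           0.           1.        ]] [0.00562985 0.         0.         0.         0.        ]
```

Run:
```python
from station import manip
from h import *
for n,p in [('square',(.414,-.256)),('oblong',(.636,-.119)),('round',(.597,.14)),('coaster',(.438,.261))]:
    manip.move_pose([*p,.24],quat(np.arctan2(p[1],p[0])))
    wrist(manip,'w_'+n); print(n,manip.sense()['time_s'])
a=[cv2.resize(cv2.imread(f'pics/w_{n}.png'),(400,250)) for n in ('square','oblong','round','coaster')]
cv2.imwrite('pics/mosaic.png',np.vstack([np.hstack(a[:2]),np.hstack(a[2:])]))
```

```text
square 1.3417
oblong 2.4083
round 3.4833
coaster 4.35
```

View pics/mosaic.png

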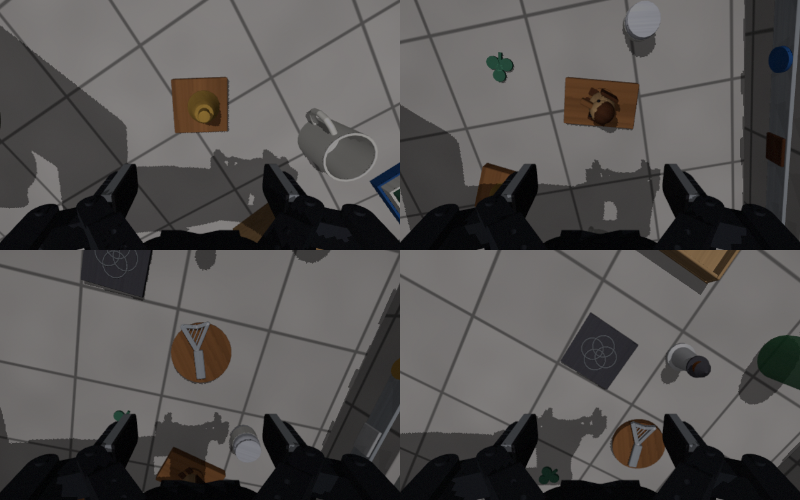

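The mosaic (half-size tiles, about 1.6 px per px) shows all four spots clear. Bell is at (205,108) top-left, puffin at (603,105) top-right, harp at (198,350) with its head up-left, and coaster at (599,351). Next I measure them.

```bash
cat >> h.py <<'E'
def cloud(f):
    v,u=np.mgrid[0:400,0:640]
    n=cv2.undistortPoints(np.c_[u.ravel(),v.ravel()].astype(float).reshape(-1,1,2),f['mtx'],f['dist']).reshape(-1,2)
    P=(np.c_[n,np.ones(len(n))]*f['z_map'].reshape(-1,1)-f['t'])@f['R']
    return P.reshape(400,640,3)
def near(P,c,r,z0,z1):
    return (np.hypot(P[...,0]-c[0],P[...,1]-c[1])<r)&(P[...,2]>z0)&(P[...,2]<z1)
def rect(m,f,z):
    m=cv2.morphologyEx(m.astype(np.uint8),cv2.MORPH_OPEN,np.ones((3,3)))
    cs,_=cv2.findContours(m,cv2.RETR_EXTERNAL,cv2.CHAIN_APPROX_NONE)
    c=np.vstack([k for k in cs if cv2.contourArea(k)>60]).reshape(-1,2)
    return cast(f,c,z)[:,:2]
def mar(w): 
    (x,y),(a,b),g=cv2.minAreaRect((w*1000).astype(np.float32)); return [round(k,1) for k in (x,y,a,b,g)]
E
cat > meas.py <<'E'
from h import *
C=dict(square=(.414,-.256),oblong=(.636,-.119),round=(.597,.14),coaster=(.438,.261))
for n,c in C.items():
    f=np.load(f'w_{n}.npz');P=cloud(f);z=.01 if n=='coaster' else .018
    hsv=cv2.cvtColor(f['frame'],cv2.COLOR_RGB2HSV)
    g=near(P,c,.2,-.01,.008);print(n,'floor',np.median(P[g][:,2]).round(4),P[g][:,2].std().round(4))
    m=near(P,c,.085,z*.6,.1)
    top=near(P,c,.085,z-.004,z+.004); print(' topz',np.median(P[top][:,2]).round(4), 'hsv',np.median(hsv[top],axis=0))
    w=rect(near(P,c,.085,z*.65,z+.0045),f,z); print(' rect',mar(w),' circ',cv2.minEnclosingCircle((w*1000).astype(np.float32)))
    if n=='square':
        for a,b,zz in ((.062,.1,.09),(.075,.1,.09)):
            k=near(P,c,.08,a,b);Q=P[k];print(' bell',k.sum(),mar(rect(k,f,zz)),Q.mean(0).round(4),Q[:,2].max())
    if n=='oblong':
        k=near(P,c,.085,.075,.13);print(' head',k.sum(),P[k].mean(0).round(4),P[k][:,2].max(),mar(P[k][:,:2]))
        k=near(P,c,.085,.03,.075);print(' body',k.sum(),P[k].mean(0).round(4),mar(P[k][:,:2]))
    if n=='round':
        k=near(P,c,.085,.010,.04)&(hsv[...,1]<70);print(' harp',k.sum(),P[k].mean(0).round(4),mar(rect(k,f,.027)))
    cv2.imwrite(f'pics/c_{n}.png',cv2.resize(f['frame'][60:260,200:440,::-1],None,fx=1.6,fy=1.4))
E
python3 meas.py; python3 -c "
import cv2,numpy as np
a=[cv2.imread(f'pics/c_{n}.png') for n in ('square','oblong','round','coaster')]
cv2.imwrite('pics/mos2.png',np.vstack([np.hstack(a[:2]),np.hstack(a[2:])]))"
```

```text
square floor 0.0009 0.0008
 topz 0.0188 hsv [ 13. 156.  94.]
 rect [413.1, -255.1, 95.0, 94.5, 60.3]  circ ((412.67529296875, -255.28863525390625), 65.89144134521484)
 bell 1051 [421.1, -252.8, 31.4, 30.8, 58.2] [ 0.4196 -0.2556  0.0755] 0.09260979564984996
 bell 359 [419.0, -257.1, 19.9, 15.9, 58.2] [ 0.4187 -0.2572  0.0892] 0.09260979564984996
oblong floor 0.0009 0.001
 topz 0.0188 hsv [ 13. 159.  86.]
 rect [636.2, -115.1, 80.1, 124.6, 74.3]  circ ((636.0535888671875, -115.46173095703125), 72.58743286132812)
 head 1560 [ 0.637  -0.1079  0.0988] 0.1091485932094735 [632.7, -107.2, 45.6, 50.3, 51.6]
 body 601 [ 0.6431 -0.1007  0.0653] [637.6, -111.4, 46.4, 38.7, 51.0]
round floor 0.0009 0.0008
 topz 0.0188 hsv [ 13. 161.  79.]
 rect [599.3, 140.9, 104.4, 96.7, 24.8]  circ ((597.8584594726562, 143.99710083007812), 52.25569152832031)
 harp 1815 [0.5879 0.1564 0.0264] [592.7, 147.5, 47.3, 95.5, 19.8]
coaster floor 0.0009 0.0008
 topz 0.0109 hsv [125.  27.  46.]
 rect [435.4, 263.7, 100.0, 99.9, 87.4]  circ ((434.8252258300781, 263.9896545410156), 68.90979766845703)
```

View pics/mos2.png

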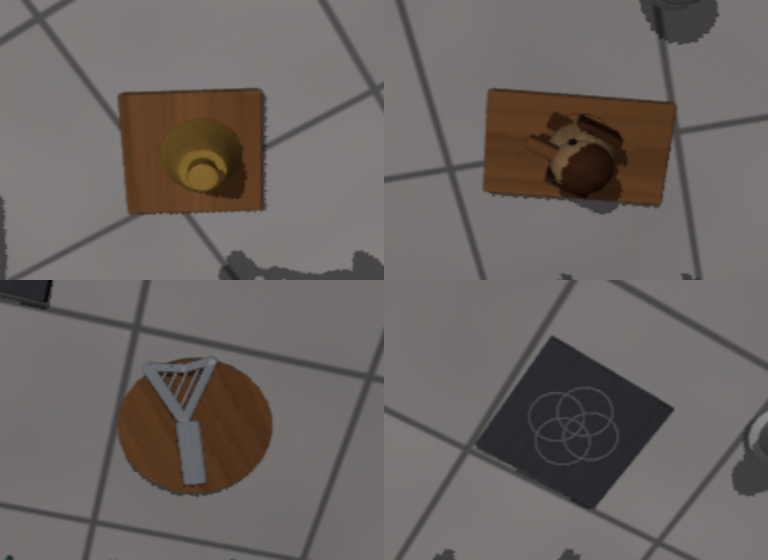

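Depth is clean, so the stands, bell and harp are well located; in the close-ups the puffin's beak points left at (530,145) and its wings are half hidden. I take two more puffin views from other sides and fit the harp handle.

Run:
```python
from station import manip
from h import *
f=np.load('w_round.npz');P=cloud(f);hsv=cv2.cvtColor(f['frame'],cv2.COLOR_RGB2HSV)
k=near(P,(.5979,.144),.085,.022,.034)&(hsv[...,1]<70);Q=P[k][:,:2]*1000
d=np.array([np.cos(np.radians(109.8)),np.sin(np.radians(109.8))]);s=(Q-[592.7,147.5])@d
h=Q[(s<-5)];print('z',np.median(P[k][s<-5][:,2]),'handle',len(h),cv2.minAreaRect(h.astype(np.float32)),'s',s.min(),s.max())
for i,yaw in enumerate((2.9,1.4)):
    p=np.array([.637,-.110]); q=quat(yaw)
    x=Ro.from_quat(q).as_matrix()[:,0]; pos=[*(p+0.0*x[:2]),.2]
    try: manip.move_pose(pos,q)
    except manip.PlanningError as e: print(e);continue
    g=wrist(manip,f'w_puf{i}');P=cloud(g)
    for a,b in ((.102,.13),(.066,.078),(.03,.064)):
        k=near(P,p,.085,a,b);print(i,a,k.sum(),P[k].mean(0).round(4),mar(P[k][:,:2].astype(float)))
    k=near(P,p,.085,.022,.13);np.save(f'pp{i}.npy',np.c_[P[k],g['frame'][k]])
    w=rect(near(P,(.636,-.115),.085,.012,.0225),g,.018);print(' rect',mar(w))
print(manip.sense()['time_s'])
Q=np.vstack([np.load(f'pp{i}.npy') for i in (0,1) ]);im=np.zeros((600,800,3),np.uint8)
# ortho plots: left colour, right height bands
for j in (0,1):
    o=np.argsort(Q[:,2])
    for r in Q[o]:
        u=int(200+400*j+(r[0]-.637)*4500);v=int(300-(r[1]+.110)*4500)
        if j==0:c=tuple(int(x) for x in np.minimum(255,r[5:2:-1]*2))
        else:
            z=r[2]; c=(255,0,0) if z<.064 else (0,255,0) if z<.078 else (0,0,255) if z<.1 else (255,255,255)
        cv2.circle(im,(u,v),2,c,-1)
cv2.imwrite('pics/ortho.png',im)
```

```text
z 0.02869348766653542 handle 548 ((600.9066772460938, 122.75694274902344), (15.651750564575195, 42.044246673583984), 19.389286041259766) s -47.10208753214356 48.140242799982204
the arm cannot take that pose within its joint ranges
1 0.102 850 [ 0.6387 -0.1137  0.1052] [639.3, -113.5, 25.2, 25.6, 79.7]
1 0.066 657 [ 0.6325 -0.1141  0.0731] [637.7, -112.1, 46.4, 34.0, 51.4]
1 0.03 325 [ 0.6251 -0.1099  0.0537] [629.2, -112.6, 52.8, 25.8, 82.6]
 rect [635.8, -116.3, 79.7, 124.7, 74.3]
5.9583Traceback (most recent call last):
  File "<stdin>", line 18, in <module>
    fid = stack.enter_context(open(os.fspath(file), "rb"))
                              ~~~~^^^^^^^^^^^^^^^^^^^^^^^
FileNotFoundError: [Errno 2] No such file or directory: 'pp0.npy'
```

```bash
cat >> h.py <<'E'
def best(manip,p,yaw):
    c=[(abs(j[5]),k) for k in (yaw,yaw+np.pi) for j in [manip.solve_ik(p,quat(k))] if j is not None]
    return quat(min(c)[1])
def rep(manip,s=''):
    a=manip.sense();print(s,'t %.2f'%a['time_s'],'gap %.4f'%a['finger_gap'],'ff',np.round(a['finger_force'],1),'F',np.round(a['wrist_force'],1),'p',np.round(a['position'],4))
def pick(manip,xy,z,yaw,opening=.085,up=.2):
    q=best(manip,[*xy,up],yaw); manip.move_pose([*xy,up],q); manip.grip(opening)
    manip.line_to([*xy,z+.03],velocity=.2)
    hit=manip.line_to([*xy,z],velocity=.06,contact_N=8);rep(manip,f'down hit={hit}')
    manip.grip(0);rep(manip,'gripped')
    manip.line_to([*xy,z+.03],velocity=.06);manip.line_to([*xy,up],velocity=.2);rep(manip,'lifted')
    return
def place(manip,xy,z,yaw,opening,up=.2):
    q=best(manip,[*xy,up],yaw); manip.line_to([*xy,up],q,velocity=.2)
    manip.line_to([*xy,z+.025],velocity=.15)
    hit=manip.line_to([*xy,z],velocity=.03,contact_N=6);rep(manip,f'placed hit={hit}')
    manip.pause(.3);manip.grip(opening);manip.pause(.2)
    manip.line_to([*xy,z+.04],velocity=.08);manip.line_to([*xy,up+.04],velocity=.2);rep(manip,'released')
E
python3 - <<'E'
from station import manip
from h import *
a=np.radians(109.4);d=np.array([np.cos(a),np.sin(a)]);o=np.array([.5927,.1475])
pick(manip,o-.013*d,.0195,a+np.pi/2,opening=.05)
f=wrist(manip,'w_h1')
E
```

```text
down hit=False t 9.26 gap 0.0502 ff 0.0 F [-0.2  0.2 -0.2] p [0.5971 0.1352 0.0195]
gripped t 9.67 gap 0.0141 ff 59.5 F [-0.5  0.4  5.1] p [0.5973 0.1353 0.0201]
lifted t 11.22 gap 0.0138 ff 58.9 F [ 0.4 -0.8 -1.3] p [0.5965 0.1351 0.1985]
```

View pics/w_h1.png

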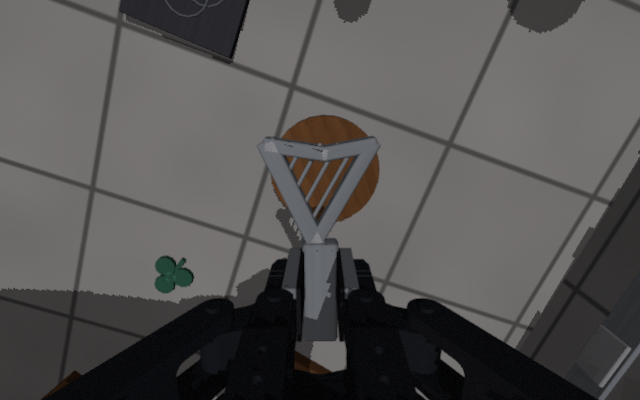

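The harp is held squarely: handle between the pads at (320,290) and head at (320,150). I check its tilt and along-slip from depth, then park it.

Run:
```python
from station import manip
from h import *
f=np.load('w_h1.npz');P=cloud(f);hsv=cv2.cvtColor(f['frame'],cv2.COLOR_RGB2HSV)
p=np.array([.5965,.1351]);a=np.radians(109.4);d=np.array([np.cos(a),np.sin(a)]);n=np.array([-d[1],d[0]])
k=near(P,p,.1,.17,.235);k[240:]=0
Q=P[k];s=(Q[:,:2]-p)@d;w=(Q[:,:2]-p)@n
print('s max',np.percentile(s,99.5),'w',w.min(),w.max(),'z slope',np.polyfit(s,Q[:,2],1),'z slope across',np.polyfit(w,Q[:,2],1))
c=np.array([.4354,.2637]);b=np.radians(87.4);e=np.array([np.cos(b),np.sin(b)])
off=np.percentile(s,99.5)-.049; print('off',off)
np.save('harpoff.npy',off)
place(manip,c-off*e,.0201-.008+.0008,b+np.pi/2,.05)
wrist(manip,'w_h2')
```

```text
s max 0.06059933023973876 w -0.024274961417406617 0.0245574254089161 z slope [-0.00211509  0.20471873] z slope across [0.00940477 0.20461609]
off 0.011599330239738762
placed hit=False t 14.63 gap 0.0138 ff 58.9 F [ 0.3  0.1 -0.4] p [0.435  0.2522 0.013 ]
released t 17.30 gap 0.0500 ff 0.0 F [ 0.7  0.5 -0. ] p [0.4345 0.2519 0.2388]
```

View pics/w_h2.png

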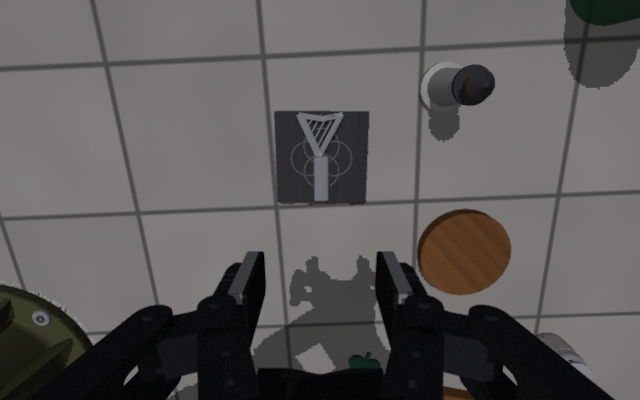

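The harp lies centred on the coaster at (320,157), and the round stand is free at (465,251). Next is the bell.

Run:
```python
from station import manip
from h import *
f=np.load('w_h2.npz');P=cloud(f)
k=near(P,(.598,.144),.085,.012,.0225); w=rect(k,f,.018)*1000
print('round',cv2.minEnclosingCircle(w.astype(np.float32)),mar(w/1000))
w=rect(near(P,(.4354,.2637),.085,.006,.013),f,.01);print('coaster',mar(w))
hsv=cv2.cvtColor(f['frame'],cv2.COLOR_RGB2HSV)
w=rect(near(P,(.4354,.2637),.085,.0155,.03),f,.019);print('harp',mar(w))
pick(manip,(.4188,-.2572),.072,np.arctan2(-.257,.419),opening=.06,up=.25)
wrist(manip,'w_b1')
```

```text
round ((597.7622680664062, 145.4106903076172), 53.51860809326172) [597.9, 145.6, 103.7, 106.2, 29.3]
coaster [435.5, 264.2, 98.7, 99.9, 87.4]
harp [434.3, 265.9, 94.2, 46.3, 87.4]
down hit=False t 21.01 gap 0.0602 ff 0.0 F [-0.2 -0.8 -0.3] p [ 0.4188 -0.2572  0.072 ]
gripped t 21.48 gap 0.0156 ff 58.5 F [ 2.  -1.1  2.6] p [ 0.419  -0.2574  0.0723]
lifted t 23.02 gap 0.0155 ff 58.6 F [ 0.1 -0.6 -3.2] p [ 0.4184 -0.2569  0.2487]
```

View pics/w_b1.png

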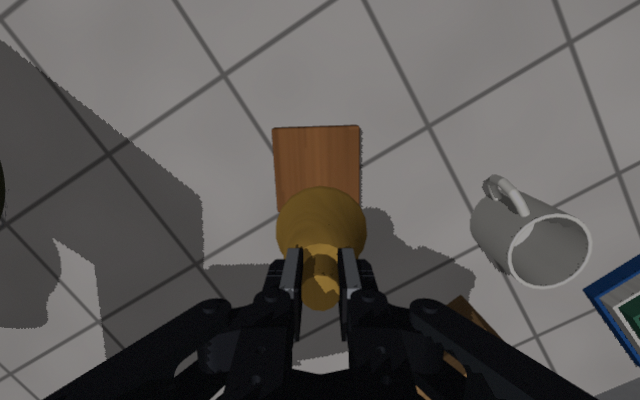

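The bell hangs upright, with its knob at (320,275) between the pads and its mouth centred at (320,225). I place it on the round stand.

Run:
```python
from station import manip
from h import *
place(manip,(.5979,.1446),.0730,np.arctan2(.1446,.598),.06,up=.25)
f=wrist(manip,'w_b2');P=cloud(f)
w=rect(near(P,(.598,.144),.085,.012,.0225),f,.018)*1000
print('round',cv2.minEnclosingCircle(w.astype(np.float32)))
k=near(P,(.598,.144),.08,.084,.1);print('knob',P[k].mean(0).round(4),mar(P[k][:,:2].astype(float)))
p=(.6385,-.113)
pick(manip,p,.0383,np.radians(51.2),opening=.085,up=.25)
wrist(manip,'w_p1')
```

```text
placed hit=False t 27.57 gap 0.0154 ff 58.6 F [-0.2 -0.2 -2.5] p [0.598  0.1446 0.0732]
released t 30.25 gap 0.0600 ff 0.0 F [ 0.2  0.2 -0.4] p [0.5976 0.1445 0.2885]
round ((597.5651245117188, 144.1176300048828), 52.35806655883789)
knob [0.599  0.1441 0.0903] [599.0, 143.8, 16.4, 17.2, 13.5]
down hit=False t 33.42 gap 0.0850 ff 0.0 F [-0.2  0.1  0. ] p [ 0.6386 -0.113   0.0383]
gripped t 33.87 gap 0.0452 ff 61.8 F [0.3 0.7 4.4] p [ 0.6388 -0.1131  0.0388]
lifted t 35.58 gap 0.0452 ff 61.2 F [-0.4 -0.5 -1. ] p [ 0.6381 -0.1129  0.2485]
```

View pics/w_b2.png

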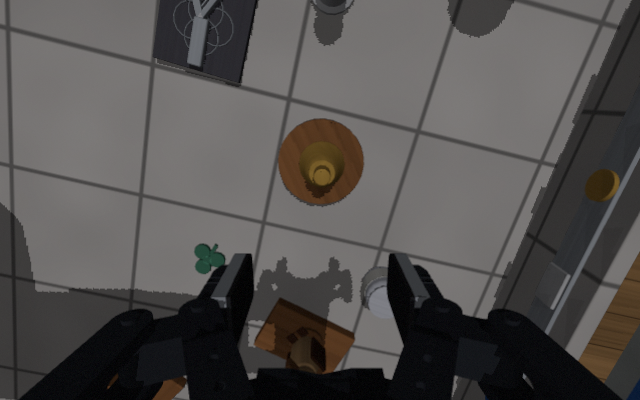

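View pics/w_p1.png

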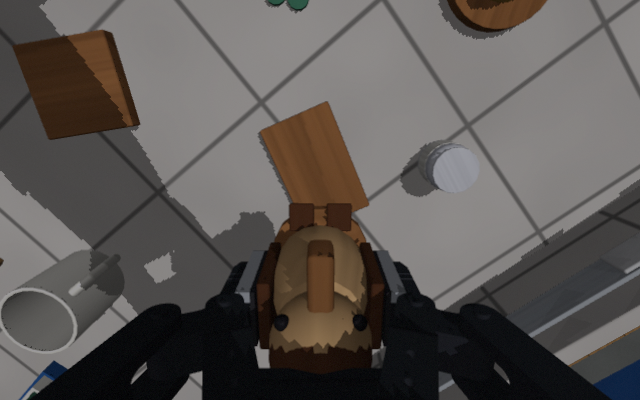

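The bell stands centred on the round stand at (320,165), within 1.5 mm by depth. The puffin is held upright by both wings, at (268,300) and (375,300), and the gap of 45 mm is right. I place it on the square stand.

Run:
```python
from station import manip
from h import *
c=(.4131,-.2551)
place(manip,c,.0388+.0008,np.radians(60.3),.085,up=.25)
# look from higher
f=wrist(manip,'w_p2');P=cloud(f)
print('rect',mar(rect(near(P,c,.085,.012,.0225),f,.018)))
k=near(P,c,.085,.1,.13);print('head top',P[k].mean(0).round(4),P[k][:,2].max())
k=near(P,c,.085,.066,.078);print('wing band',mar(P[k][:,:2].astype(float)))
# harp view
p=(.4354,.2637);manip.move_pose([*p,.24],quat(np.arctan2(p[1],p[0])))
f=wrist(manip,'w_h3');P=cloud(f)
k=near(P,p,.085,.0145,.035);w=rect(k,f,.019);print('harp',mar(w))
Q=P[k][:,:2];h=Q[Q[:,1]<.2637-.008];print('handle',mar(h.astype(float)),manip.sense()['time_s'])
```

```text
placed hit=False t 41.12 gap 0.0454 ff 61.2 F [ 0.1 -0.8 -0.8] p [ 0.4132 -0.2551  0.0397]
released t 43.95 gap 0.0849 ff 0.0 F [-0.2  0.4  0.2] p [ 0.4128 -0.2549  0.2889]
rect [413.8, -255.8, 94.7, 94.2, 60.3]
head top [ 0.4125 -0.2528  0.1044] 0.10888022039637116
wing band [413.8, -253.3, 45.9, 32.7, 60.7]
harp [434.5, 265.6, 95.0, 48.4, 87.8]
handle [433.7, 236.7, 37.9, 15.9, 88.1] 45.9417
```

View pics/w_p2.png

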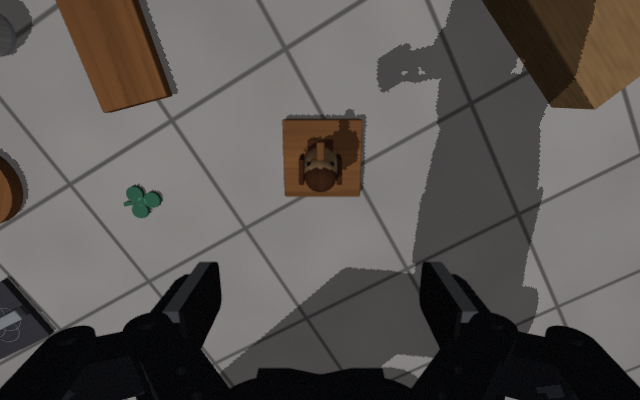

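The puffin stands upright and centred within about 2 mm on the square stand, at (320,165). Last is the harp to the oblong stand.

Run:
```python
from station import manip
from h import *
a=np.radians(88.0);d=np.array([np.cos(a),np.sin(a)]);g=np.array([.4344,.2657])-.013*d
pick(manip,g,.0117,a+np.pi/2,opening=.05)
f=wrist(manip,'w_h4');P=cloud(f);s=manip.sense();p=s['position'][:2]
k=near(P,p,.1,.17,.235);k[240:]=0;k2=(P[k][:,:2]-p)@d
off=np.percentile(abs(k2),99.5)-.049;print('off',off)
off=.0125 if abs(off-.0125)>.003 else (off+.013)/2
y=Ro.from_quat(s['tool_rot']).as_matrix()[:,1];yaw=np.arctan2(y[1],y[0])
c=np.array([.636,-.1157]);C=[]
for b in np.radians([164.3,-15.7]):
    e=np.array([np.cos(b),np.sin(b)]);x=c-off*e;q=quat(yaw+b-a);j=manip.solve_ik([*x,.2],q)
    if j is not None: C.append((abs(j[5]),b,x,yaw+b-a))
C.sort(key=lambda r:r[0]);_,b,x,ny=C[0];print('head dir',np.degrees(b))
z=.0117+.0005+.008+.0008
manip.line_to([*x,.2],quat(ny),velocity=.18)
manip.line_to([*x,z+.025],velocity=.15);print(manip.line_to([*x,z],velocity=.03,contact_N=6));rep(manip,'placed')
manip.pause(.3);manip.grip(.05);manip.pause(.2)
manip.line_to([*x,z+.04],velocity=.08);manip.line_to([*x,.25],velocity=.2)
f=wrist(manip,'w_h5');P=cloud(f);rep(manip)
print('rect',mar(rect(near(P,c,.085,.012,.0225),f,.018)),'harp',mar(rect(near(P,c,.085,.0235,.04),f,.027)))
```

```text
down hit=False t 48.58 gap 0.0501 ff 0.0 F [-0.2  0.5 -0.3] p [0.434  0.2527 0.0117]
gripped t 48.98 gap 0.0137 ff 59.3 F [-0.8 -0.2  6. ] p [0.4342 0.2528 0.0122]
lifted t 50.58 gap 0.0142 ff 58.6 F [-0.2  0.2 -0.8] p [0.4335 0.2525 0.1988]
off 0.011157775351404144
head dir 164.3
False
placed t 55.32 gap 0.0141 ff 58.6 F [ 0.9  0.4 -0.7] p [ 0.6478 -0.119   0.0212]
 t 58.04 gap 0.0501 ff 0.0 F [-0.9 -0.1 -0.3] p [ 0.6473 -0.1189  0.2484]
rect [636.0, -116.4, 79.7, 123.3, 74.3] harp [636.5, -114.7, 46.6, 93.8, 74.3]
```

View pics/w_h5.png

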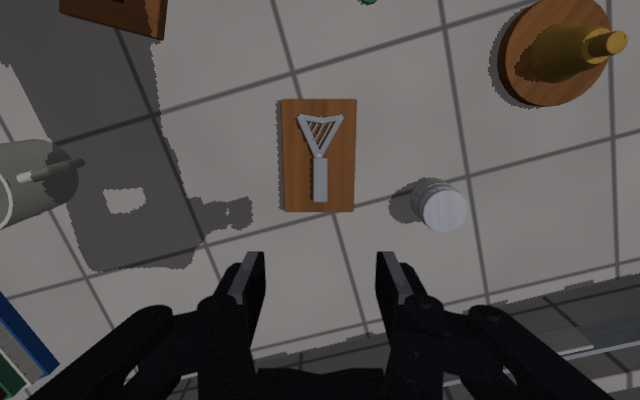

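The harp lies lengthways and centred on the oblong stand at (320,157), about 2 mm off. The bell stands on its round stand at (555,55). One final top view, then hand in.

Run:
```python
from station import manip
import cv2
manip.move_j([-1.192,.3,1.521,0,1.321,-.067]);manip.pause(.3)
cv2.imwrite('pics/top_end.png',manip.grab_frame('top')['frame'][...,::-1])
```

```text
(no output)
```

View pics/top_end.png

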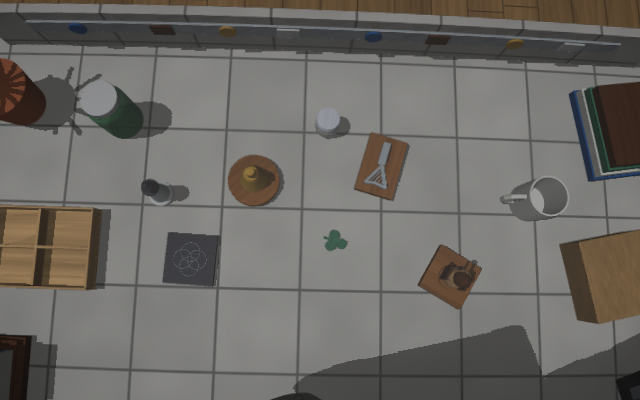

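The bell (254,178), harp (380,166) and puffin (455,275) are on their stands. The shamrock, candle and lighthouse have not moved.

```bash
python3 -c "
from station import manip
print(manip.hand_in())"
```

```text
the job is handed in; nothing more can be done
None
```

The job is handed in: the harp was parked on the coaster first, and bell, puffin and harp now sit on their own stands within about 2.5 mm of the middle, with the bystanders unmoved.

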